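# Swing the citrus press's spout over the jug and run the cone

## Task

Without gripping or lifting anything, push the spout of the citrus press round with a finger until its nozzle is over the middle of the mouth of the short glass jug with the handle (not the ceramic cup). Only then press the cone on top of the press fully down, keep it down for about one second, and let it come all the way up again. Leave the jug and everything else on the counter where they stand.

Things in the scene. Friction and masses are not known exactly. Their poses are not given: they have to be found in the camera images.
- press_axis (a point): On the upright axis of the electric citrus press, 132 mm above the counter, level with the rim of its bowl (rim radius 70 mm). The press is fixed: a white round base of radius 77 mm, a steel bowl that turns about this axis and carries the spout, and a cone in the middle. The minus x axis points to the front of the press.
- spout (a joint): Angle of the bowl and its spout about the press's upright axis, rad: 0 = spout points to the front of the press (minus x of press_axis), positive = anticlockwise seen from above. Turns from -1.5 to 1.5; stiff friction of about 0.1 N m (about 1 N at the spout), and it stays where it is left. Pushed by one of the spout's two flat upright flanks (64 mm long, 106 to 130 mm above the counter); pressing both flanks at once counts as gripping it.
- spout_nozzle (a point): Centre of the nozzle's lower end, 150 mm from the press's axis, 94 mm above the counter. The spout is a level straight steel bar from the bowl to 162 mm from the axis, 24 mm wide over its flat flanks (76 to 140 mm from the axis), top 134 mm and underside 104 mm above the counter; a round head of radius 12 mm stands over the 16 mm wide nozzle. x axis points to the press's axis.
- cone (a joint): How far the cone is pressed down, m: 0 = up, 0.010 = fully down against its stop. Sprung: starts to move at about 3 N, fully down at about 7 N, comes up by itself.
- cone_top (a point): Blunt top of the ribbed white juicing cone, on the press's axis, 172 mm above the counter when up; flat top of radius 9 mm, the cone widens to 37 mm radius 50 mm lower. It is pressed straight down.
- jug_mouth (a point): Centre of the mouth of the short clear glass jug, 82 mm above the counter (its height). Outer radius 45 mm, mouth's inner radius 41 mm, loop handle reaching 81 mm from the centre towards its minus x; loose, about 0.4 kg. Stands front left or front right of the press, centre 138 to 162 mm from the press's axis, so the nozzle can be brought almost above its centre.
- cup: White ceramic cup without handle, mouth radius 34 mm, 62 mm high, origin at the centre of its underside. Stands at the other of the two front places. Leave it alone.
- lemon: Half lemon, cut side down, radius 28 mm, 31 mm high, origin at the centre of its underside; stands in front of the press between jug and cup. Leave it alone.
- spatula: Yellow silicone spatula lying behind the press, 247 mm long along its x axis, at most 14 mm high. Leave it alone.
- saucer: Orange ceramic saucer, radius 70 mm, 16 mm high, near the low tiled wall at the far edge. Leave it alone.
- squeezer: Folded aluminium hand squeezer lying on the counter at the right, 226 mm long along its x axis, 46 mm high. Leave it alone.
- sugar: Glass jar with steel lid, radius 35 mm, 110 mm high, at the left. Origin at the centre of its underside. Leave it alone.
Mind the look-alikes: they are no part of the job. Leave any pink look-alike of the part that bears jug_mouth alone. Leave any red look-alike of the part that bears press_axis alone.

How it is judged:
By the outcome, as a careful person would: the job done as asked, in the order asked, and still so for the second after the job is handed in, with the robot touching nothing.
It also fails if it takes over 51 s, if anything falls off the work surface, if the arm or the gripper's body presses on something with over 40 N, if the wrist force passes 120 N, or if a joint passes its speed limit or range.

## Robot

A 6-joint arm with a two-finger parallel gripper is mounted at the origin on the work surface. World frame = base frame: x ahead of the robot, y to its left, z up, the work surface at z = 0. Lengths are in m, angles in rad, forces in N, time in s.
With the tool pointing down it reaches from about 0.275 to 0.75 m from the base axis. Payload 10.2 kg.
Tool frame: the origin (TCP) lies midway between the tips of the shut fingers; the grasp point (between the pads) lies 19 mm behind it (env.hold_point_z is the distance from the TCP to the grasp point, in m); x points along the fingers, z is the direction in which the jaws open and shut, and the axes are right-handed (so a half turn about x gives the same grasp; the last joint's range is limited). The gripper opens to 85 mm and grips with 20 to 120 N. Pads are 22 mm wide; open, the fingers measure 114 mm over their backs; the gripper's body (76 mm by 85 mm) begins 54 mm behind the grasp point. The pads swing forward as they close: fully open they stand 13 mm farther back than shut.
Start: joints at [-1.572, 0.313, 1.498, -0, 1.331, -0.223], TCP at [0.115, -0.512, 0.192] pointing down, gripper open.
Joint ranges: [-2.94, 2.94], [-0.97, 2.17], [0.19, 2.56], [-1.23, 4.37], [0.02, 3.11], [-2.88, 2.88]. Speed limits (rad/s): [2.39, 2.39, 3.01, 3.14, 3.14, 3.14].

## Interface

Orientations are given as a unit quaternion [x, y, z, w].
In Python, from bench import env, kinematics, monitor, eyes, job gives the robot as it stands. The module is installed in compiled form; this text tells all that it offers. Calls block until the motion is done:
- env.reach(position, orientation): joint-space move of the TCP to a pose.
- env.movel(position, velocity=0.15, frame=None, guard=None): straight line of the TCP; frame=None keeps the orientation; velocity is the mean speed in m/s. With guard (N) it stops when the force on the tool has changed by that much, and returns True; else False.
- env.set_joints(angles): joint-space move.
- env.release() and env.close_gripper(effort=None): open the fingers fully, or close them until they stop; effort is the grip in N (None keeps the last).
- env.hold(seconds).
- kinematics.ik(position, orientation): joint angles nearest the present ones, or None.
- monitor.sense(): the state.
- eyes.grab_frame(name): name is "side" or "top" or "wrist"; returns a dict with "frame" (384x512x3 uint8, red, green, blue), "mtx" (3x3 intrinsics, pixels), "view" (4x4, takes a point from world to camera coordinates). Camera axes: x right, y down, z forward; pixel columns grow to the right and rows downward; lengths in m; the calibration is good to about 2 mm. A picture is of the moment at which its call begins. There is no depth.
A pose or a line that the arm cannot do raises env.MotionError and nothing moves.
- job.hand_in(): hands the job in, once; it reports no verdict.
The state is a dict: "clock": time; "joints": joint angles; "qvel": joint speeds; "joint_efforts": joint torques, N m; "position": TCP position; "ee_rot": TCP orientation; "contact_force": force on the tool from outside, world axes, zero at the start; "ft_torque": the same for the moment, N m; "finger_gap": opening from 0.0 (shut) to 1.0 (fully open).
Only numpy, scipy, OpenCV 4.12 (cv2) and the standard library are available. Lean on these libraries where they do the work, as an engineer would, in place of code of your own. Each camera call takes 0.05 s, during which the arm holds its last target. There are 200 camera calls.

## Working session

There is one attempt and no reset: what is moved stays moved. The work goes in short steps, each a Python script; the robot and the scene stay as the last script left them, time stands still between calls to the robot, and variables do not carry over. Pictures are saved under pics/ and viewed, about 8 in all and at most 12, crops included, and the job is handed in when it is done.

```bash
mkdir -p pics; cat > h.py <<'E'
import numpy as np, cv2
from bench import env, kinematics, monitor, eyes, job
def grab(n,fn):
    f=eyes.grab_frame(n); cv2.imwrite(f'pics/{fn}.png',f['frame'][:,:,::-1]); np.savez(f'pics/{fn}.npz',**{k:f[k] for k in('frame','mtx','view')}); return f
def ray(f,u,v,z):
    K,V=f['mtx'],f['view']; R,t=V[:3,:3],V[:3,3]; c=-R.T@t
    d=R.T@np.linalg.solve(K,[u,v,1]); return c+d*(z-c[2])/d[2]
def proj(f,p):
    q=f['mtx']@(f['view'][:3,:3]@np.asarray(p,float)+f['view'][:3,3]); return q[:2]/q[2]
E
python3 - <<'E'
from h import *
for n in('top','side'):
    f=grab(n,n+'0'); V=f['view']; print(n,-V[:3,:3].T@V[:3,3],V[:3,:3].round(2).tolist())
a=[cv2.imread(f'pics/{n}0.png') for n in('top','side')]
s=monitor.sense(); print(s['clock'],s['position'],s['ee_rot'],s['finger_gap'])
E
```

```text
top [ 0.36385889 -0.02360755  1.13128562] [[0.03, -1.0, -0.02], [-0.98, -0.02, -0.19], [0.19, 0.03, -0.98]]
side [0.23677508 0.90693242 0.72776266] [[-0.94, -0.33, 0.0], [-0.18, 0.5, -0.85], [0.28, -0.8, -0.53]]
0.1 [ 0.11547116 -0.51188835  0.19190404] [ 0.4419122   0.55250353 -0.44128773  0.55201322] 1.0026303094936084
```

View pics/top0.png

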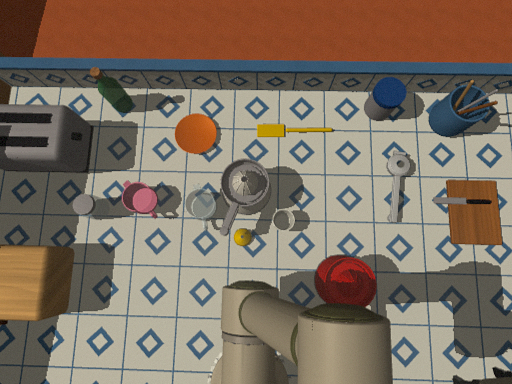

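View pics/side0.png

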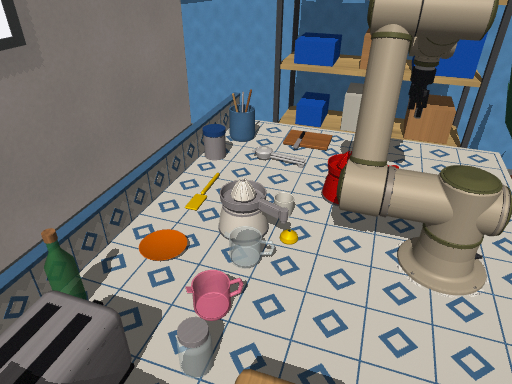

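Top view: the press is at about (245,187) and its spout points down-left to (228,230). The clear jug is at (202,205). Look-alikes are the pink jug at (140,198), the cup at (284,219) and the red press look-alike at (346,281). By the description I choose the clear jug and the grey/white press, and I'll check both in a close crop.

```bash
python3 - <<'E'
import cv2,numpy as np
a=cv2.imread('pics/top0.png')[150:250,170:303]; b=cv2.imread('pics/side0.png')[165:275,205:305]
a=cv2.resize(a,None,fx=6,fy=6,interpolation=cv2.INTER_CUBIC)
for i in range(0,133,10): cv2.putText(a,str(170+i),(i*6,8),0,.3,(0,0,255)); cv2.line(a,(i*6,8),(i*6,14),(0,0,255))
for i in range(10,100,10): cv2.putText(a,str(150+i),(0,i*6),0,.3,(0,0,255)); cv2.line(a,(22,i*6),(28,i*6),(0,0,255))
cv2.imwrite('pics/c1.png',a)
b=cv2.resize(b,None,fx=5.4,fy=5.4,interpolation=cv2.INTER_CUBIC)
for i in range(0,100,10): cv2.putText(b,str(205+i),(int(i*5.4),8),0,.3,(0,0,255))
for i in range(10,110,10): cv2.putText(b,str(165+i),(0,int(i*5.4)),0,.3,(0,0,255))
cv2.imwrite('pics/c2.png',b)
E
```

```text
(no output)
```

View pics/c1.png

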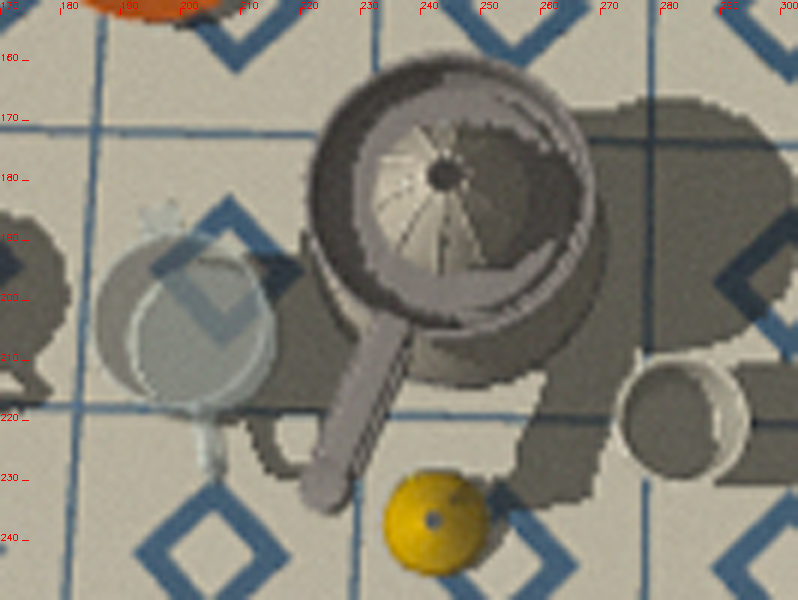

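View pics/c2.png

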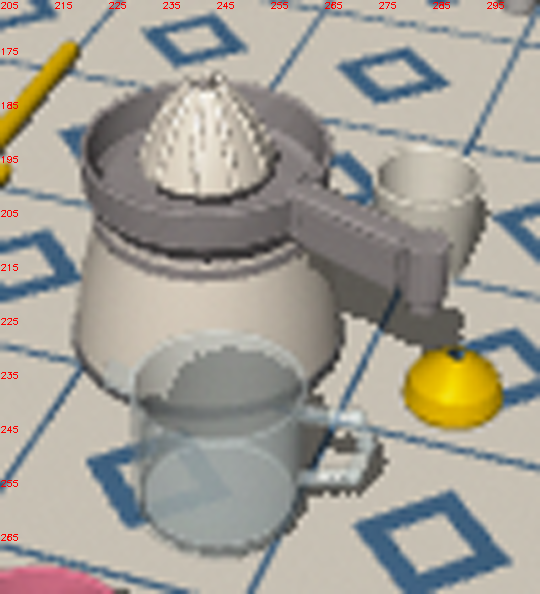

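The crops confirm it: clear glass jug with handle at (201,204), cup at (283,219), spout head at about (222.5,231), cone top at (244,179.5). Next I compute positions.

```bash
python3 - <<'E'
from h import *
T=np.load('pics/top0.npz');S=np.load('pics/side0.npz')
for n,f,u,v,z in [('rim',T,244.3,183,.132),('rimL',T,220.8,183,.132),('rimR',T,268.8,183,.132),('conetop',T,243.8,179.3,.172),('conetop S',S,205+208/5.4,165+80/5.4,.172),('head',T,223.5,231.0,.134),('headS',S,205+430/5.4,165+237/5.4,.134),
 ('jugL',T,186.2,204,.082),('jugR',T,215.8,204,.082),('jugT',T,201,189.5,.082),('jugB',T,201,218,.082),
 ('jugSL',S,229.8,237,.082),('jugSR',S,261.9,237,.082),('lemon',T,242.5,237,.015),('cup',T,283.5,219.5,.062)]:
    print(n,ray(f,u,v,z).round(4))
print('nadir',proj(T,[.364,-.024,0]))
E
```

```text
rim [0.5681 0.0251 0.132 ]
rimL [0.5666 0.092  0.132 ]
rimR [ 0.5697 -0.0444  0.132 ]
conetop [0.5702 0.0249 0.172 ]
conetop S [0.571  0.0243 0.172 ]
head [0.4309 0.0783 0.134 ]
headS [0.4321 0.0736 0.134 ]
jugL [0.511  0.1976 0.082 ]
jugR [0.5131 0.1098 0.082 ]
jugT [0.5556 0.1561 0.082 ]
jugB [0.4706 0.1514 0.082 ]
jugSL [0.5538 0.1783 0.082 ]
jugSR [0.4723 0.1493 0.082 ]
lemon [0.422 0.031 0.015]
cup [ 0.4744 -0.0915  0.062 ]
nadir [259.91358913 256.67935555]
```

```bash
cat >> h.py <<'E'
from scipy.spatial.transform import Rotation as Rn
AX=np.array([.570,.0247]); JUG=np.array([.5125,.154]); 
def ori(phi,k):  # tool x down, jaw axis z horizontal at angle phi+k*90deg
    a=phi+k*np.pi/2; x=np.array([0,0,-1.]); z=np.array([np.cos(a),np.sin(a),0]); y=np.cross(z,x)
    return Rn.from_matrix(np.c_[x,y,z]).as_quat()
def pt(phi,off,r=.115,z=.111):
    # point beside the spout at world angle phi, off metres from its centre line, on the anticlockwise side
    e=np.array([np.cos(phi),np.sin(phi)]); t=np.array([-np.sin(phi),np.cos(phi)])
    return np.r_[AX+r*e+off*t,z]
PJ=np.arctan2(*(JUG-AX)[::-1])
E
python3 - <<'E'
from h import *
s=monitor.sense(); print(Rn.from_quat(s['ee_rot']).as_matrix().round(2).tolist(), np.degrees(PJ))
for k in range(4):
    for p,o,z in((160,.05,.25),(160,.05,.111),(140,.0265,.111),(114,.0265,.111)):
        p=np.radians(p); j=kinematics.ik(pt(p,o,z=z),ori(p,k)); print(k,None if j is None else np.round(j,2))
    j=kinematics.ik([*AX,.16],ori(PJ,k)); print('press',None if j is None else np.round(j,2))
E
```

```text
[[0.0, 0.98, 0.22], [0.0, 0.22, -0.98], [-1.0, 0.0, -0.0]] 113.97482214067452
0 None
0 None
0 [-0.08  0.28  1.77 -0.    1.09 -2.53]
0 [ 0.01  0.37  1.65 -0.    1.13 -1.98]
press [-0.16  0.44  1.41 -0.    1.3  -2.15]
1 [-0.23  0.09  1.62 -0.    1.43  1.69]
1 [-0.23  0.23  1.84 -0.    1.07  1.69]
1 [-0.08  0.28  1.77 -0.    1.09  2.19]
1 [ 0.01  0.37  1.65 -0.    1.13  2.73]
press [-0.16  0.44  1.41 -0.    1.3   2.56]
2 [-0.23  0.09  1.62 -0.    1.43  0.12]
2 [-0.23  0.23  1.84 -0.    1.07  0.12]
2 [-0.08  0.28  1.77 -0.    1.09  0.62]
2 [ 0.01  0.37  1.65 -0.    1.13  1.16]
press [-0.16  0.44  1.41 -0.    1.3   0.99]
3 [-0.23  0.09  1.62 -0.    1.43 -1.45]
3 [-0.23  0.23  1.84 -0.    1.07 -1.45]
3 [-0.08  0.28  1.77 -0.    1.09 -0.96]
3 [ 0.01  0.37  1.65 -0.    1.13 -0.41]
press [-0.16  0.44  1.41 -0.    1.3  -0.58]
```

```bash
python3 - <<'E'
from h import *
env.close_gripper(); c=lambda s:print(s,round(monitor.sense()['clock'],2),monitor.sense()['position'].round(4),np.round(monitor.sense()['contact_force'],2))
p0=monitor.sense()['position']
env.movel([p0[0],p0[1],.30],velocity=.2); c('up')
p=np.radians(160)
env.reach(pt(p,.045,z=.25),ori(p,2)); c('over')
env.movel(pt(p,.045),velocity=.15); c('down')
env.movel(pt(p,.025),velocity=.1)
for d in range(154,118,-7):
    p=np.radians(d); env.movel(pt(p,.023),velocity=.1,frame=ori(p,2))
c('arc')
grab('side','side1'); grab('top','top1')
a=cv2.imread('pics/side1.png')[150:270,200:320]; b=cv2.imread('pics/top1.png')[140:260,170:290]
cv2.imwrite('pics/m1.png',cv2.resize(np.hstack([a,b]),None,fx=3.3,fy=3.3,interpolation=cv2.INTER_CUBIC))
E
```

```text
up 1.56 [ 0.1155 -0.5118  0.2987] [-0.42 -0.2  -0.74]
over 3.81 [0.4467 0.0211 0.25  ] [ 0.07 -1.35  0.  ]
down 4.88 [0.447  0.0216 0.1117] [-0.18 -0.62 -0.25]
arc 6.98 [0.4937 0.1137 0.1109] [-0.87 -0.71 -0.79]
```

View pics/m1.png

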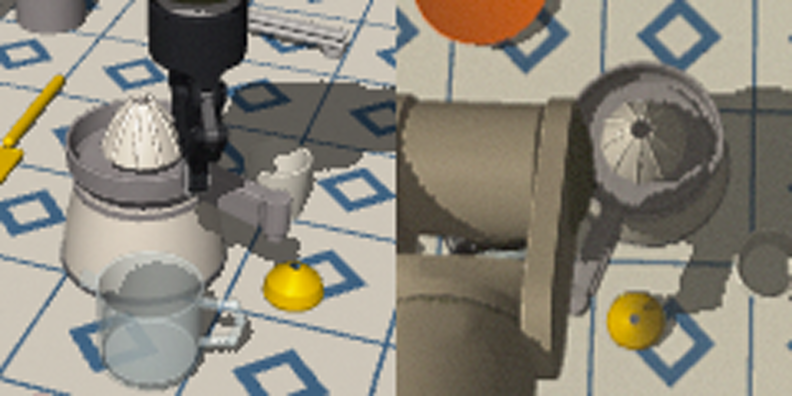

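The finger has gone past, but the spout head is still at about (224,233) in the top view, so it didn't move. I'll check where the fingertip really is.

```bash
python3 - <<'E'
from h import *
s=monitor.sense(); print(s['position'],s['finger_gap'],s['clock'],s['ee_rot'],ori(np.radians(119),2))
S=np.load('pics/side1.npz'); print('tcp px',proj(S,s['position']))
for z in (.104,.134): print(z,[proj(S,pt(np.radians(160),0,r=r,z=z)).round(1) for r in(.076,.15)], [proj(S,pt(np.radians(119),0,r=r,z=z)).round(1) for r in(.076,.15)])
a=cv2.imread('pics/side1.png')[140:250,215:320]
cv2.imwrite('pics/m2.png',cv2.resize(a,None,fx=5.4,fy=5.4,interpolation=cv2.INTER_CUBIC))
E
```

```text
[0.49358025 0.11361167 0.11091069] 0.0012327782152303935 7.0833 [ 0.35756943  0.61009165 -0.35787837  0.60979944] [ 0.35888382  0.60926382 -0.35888382  0.60926382]
tcp px [258.75208095 219.33940777]
0.104 [array([264. , 208.7]), array([284.9, 218.4])] [array([248. , 214.1]), array([252.4, 230.1])]
0.134 [array([264.2, 200.1]), array([285.5, 209.6])] [array([248. , 205.3]), array([252.4, 221. ])]
```

View pics/m2.png

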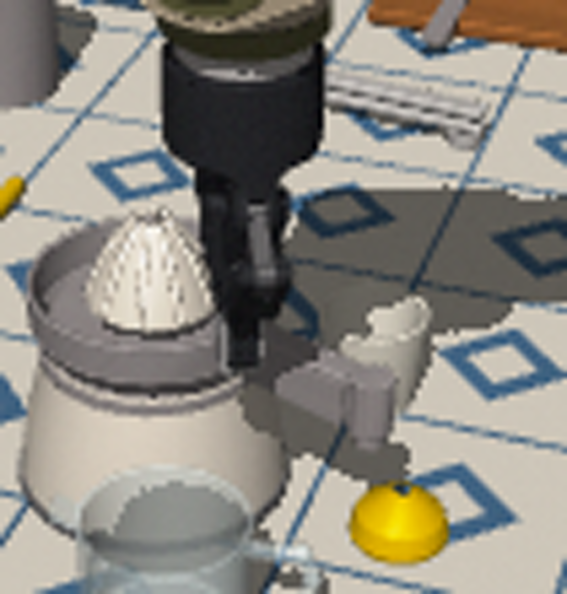

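The tip shows at about (260,208), but the reported TCP projects to (259,219). So the real tip seems to be about 35 mm higher, or something hides it. I'll compare with the start picture and the wrist view.

```bash
python3 - <<'E'
from h import *
S0=np.load('pics/side0.npz'); print('start tcp px',proj(S0,[.1155,-.5119,.192]),proj(S0,[.1155,-.5119,.205]),proj(S0,[.1155,-.5119,.23]))
W=grab('wrist','w1'); s=monitor.sense(); print('tcp in wrist',proj(W,s['position']), 'spout head if 160',proj(W,pt(np.radians(160),0,.15,.134)),'if 119',proj(W,pt(np.radians(119),0,.15,.134)))
V=W['view']; print('cam pos',-V[:3,:3].T@V[:3,3])
a=cv2.resize(cv2.imread('pics/side0.png')[30:140,380:480],None,fx=3.49,fy=3.49,interpolation=cv2.INTER_CUBIC)
b=cv2.resize(cv2.imread('pics/w1.png'),None,fx=.86,fy=1)
cv2.imwrite('pics/m3.png',np.hstack([a[:384],b]))
E
```

```text
start tcp px [410.16999245 126.79114879] [410.97193271 123.47131144] [412.53682811 116.9930256 ]
tcp in wrist [256.93659883 218.95755265] spout head if 160 [259.32694107 358.35983955] if 119 [184.375261   189.28817197]
cam pos [0.55247673 0.1457209  0.29264139]
```

View pics/m3.png

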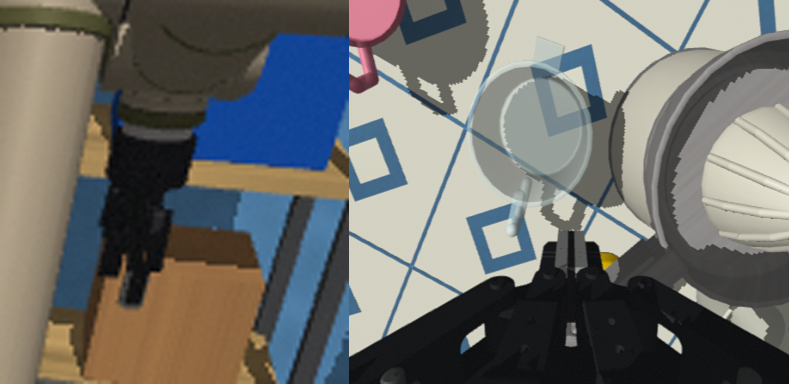

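```bash
python3 - <<'E'
from h import *
S=np.load('pics/side1.npz');W=np.load('pics/w1.npz');p=monitor.sense()['position'].copy()
for z in np.arange(.111,.166,.009): p[2]=z; print(z.round(3),proj(S,p).round(1),proj(W,p).round(1))
# dark finger lowest rows
for n,f,c in(('side',S,range(250,270,2)),('wrist',W,range(235,280,5))):
    g=f['frame'].max(2); print(n,[(u,[int(x) for x in g[200:216,u]] if n=='side' else [int(x) for x in g[222:246:2,u]]) for u in c if n=='side' and 254<u<266 or n=='wrist'])
E
```

```text
0.111 [258.7 219.3] [256.9 219. ]
0.12 [258.8 216.7] [256.9 224.7]
0.129 [258.8 214. ] [256.8 231. ]
0.138 [258.9 211.3] [256.7 238. ]
0.147 [258.9 208.6] [256.7 245.8]
0.156 [258.9 205.8] [256.6 254.4]
0.165 [259. 203.] [256.5 264.1]
side [(256, [132, 135, 136, 136, 134, 134, 134, 135, 135, 82, 64, 178, 125, 105, 144, 181]), (258, [16, 18, 25, 39, 38, 34, 38, 29, 52, 74, 169, 121, 100, 133, 170, 172]), (260, [20, 18, 22, 39, 36, 39, 39, 25, 60, 65, 66, 73, 94, 94, 95, 99]), (262, [21, 19, 23, 45, 44, 44, 40, 38, 67, 65, 64, 85, 92, 92, 94, 94]), (264, [63, 65, 65, 69, 67, 66, 65, 67, 65, 65, 66, 66, 85, 89, 90, 90])]
wrist [(235, [152, 125, 214, 211, 212, 211, 212, 211, 213, 208, 37, 25]), (240, [102, 101, 126, 214, 212, 212, 212, 213, 214, 208, 39, 26]), (245, [102, 102, 101, 101, 97, 88, 89, 89, 90, 89, 90, 89]), (250, [101, 102, 103, 103, 92, 91, 89, 90, 90, 90, 90, 90]), (255, [101, 102, 102, 102, 86, 29, 31, 28, 30, 25, 25, 25]), (260, [102, 103, 102, 111, 158, 17, 22, 22, 22, 20, 18, 20]), (265, [102, 102, 102, 101, 142, 89, 90, 90, 90, 90, 91, 90]), (270, [175, 207, 127, 186, 175, 88, 90, 90, 89, 89, 89, 90]), (275, [214, 207, 152, 134, 131, 137, 180, 213, 212, 198, 45, 39])]
```

Both views put the real fingertip about 40 mm above the reported TCP (z≈0.15), so it passed over the 134 mm spout top without touching. I'll go back, lower by 40 mm more, push a short way, and check that the spout moves before I reach the jug.

```bash
python3 - <<'E'
from h import *
c=lambda s:print(s,round(monitor.sense()['clock'],2),monitor.sense()['position'].round(4),np.round(monitor.sense()['contact_force'],2))
p=np.radians(160); q=monitor.sense()['position']
env.movel([*q[:2],.15],velocity=.2)
env.movel(pt(p,.045,z=.15),velocity=.2,frame=ori(p,2))
env.movel(pt(p,.045,z=.071),velocity=.12); c('down')
env.movel(pt(p,.025,z=.071),velocity=.1); c('touch')
for d in (154,147,140):
    p=np.radians(d); env.movel(pt(p,.023,z=.071),velocity=.1,frame=ori(p,2)); c(d)
f=grab('side','side2'); grab('top','top2')
print([ (d,proj(f,pt(np.radians(d),0,r=.15,z=.134)).round(1)) for d in (160,150,140,130)])
a=cv2.imread('pics/side2.png')[140:250,215:320]
cv2.imwrite('pics/m4.png',cv2.resize(a,None,fx=5.4,fy=5.4,interpolation=cv2.INTER_CUBIC))
E
```

```text
down 9.18 [0.4469 0.0218 0.0715] [ 0.6  -0.31  0.34]
touch 9.53 [0.4536 0.0407 0.0713] [-0.1   0.53 -0.21]
154 9.82 [0.4565 0.0542 0.0711] [-0.59  0.62  0.59]
147 10.12 [0.4609 0.0676 0.071 ] [0.58 0.57 0.19]
140 10.41 [0.467  0.0805 0.0709] [ 0.51  0.69 -0.79]
[(160, array([285.5, 209.6])), (150, array([279.2, 213.5])), (140, array([271.6, 216.8])), (130, array([262.9, 219.3]))]
```

View pics/m4.png

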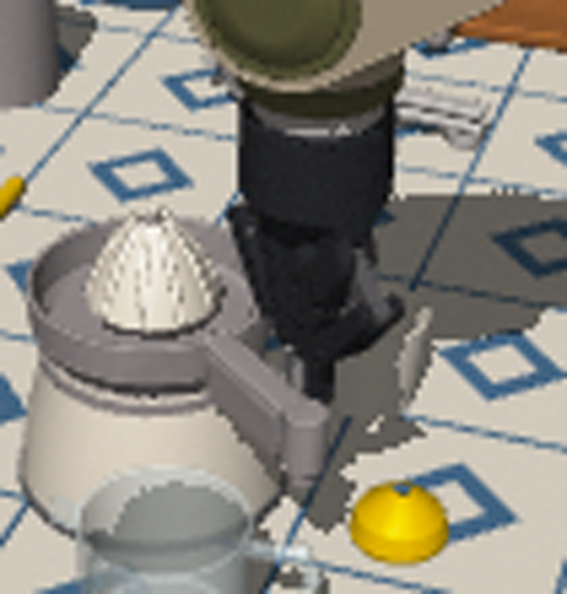

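The spout now follows the finger: the head is at about (271.5,215), which is 140° as commanded. I'll continue to just short of the goal.

```bash
python3 - <<'E'
from h import *
c=lambda s:print(s,round(monitor.sense()['clock'],2),monitor.sense()['position'].round(4),np.round(monitor.sense()['contact_force'],2))
for d in (133,126,120,115.5):
    p=np.radians(d); env.movel(pt(p,.023,z=.071),velocity=.08,frame=ori(p,2))
c('end')
f=grab('side','side3')
for d in (120,115,110): print(d,'head',proj(f,pt(np.radians(d),0,r=.15,z=.134)).round(1),'nozzle',proj(f,pt(np.radians(d),0,r=.15,z=.094)).round(1))
print('mouth',proj(f,[*JUG,.082]), 'tip z .09..12',[proj(f,[*monitor.sense()['position'][:2],z]).round(1) for z in(.09,.11,.13)])
a=cv2.imread('pics/side3.png')[165:275,205:305]
a=cv2.resize(a,None,fx=5.4,fy=5.4,interpolation=cv2.INTER_CUBIC)
for i in range(0,100,10): cv2.putText(a,str(205+i),(int(i*5.4),8),0,.3,(0,0,255))
for i in range(10,110,10): cv2.putText(a,str(165+i),(0,int(i*5.4)),0,.3,(0,0,255))
cv2.imwrite('pics/m5.png',a)
E
```

```text
end 11.72 [0.4995 0.1183 0.0709] [ 0.01  0.88 -0.08]
120 head [253.4 220.9] nozzle [253.3 232.9]
115 head [248.5 221.3] nozzle [248.5 233.3]
110 head [243.5 221.5] nozzle [243.6 233.5]
mouth [247.28710095 234.88361287] tip z .09..12 [array([256.1, 225.9]), array([256.2, 220.1]), array([256.3, 214.2])]
```

View pics/m5.png

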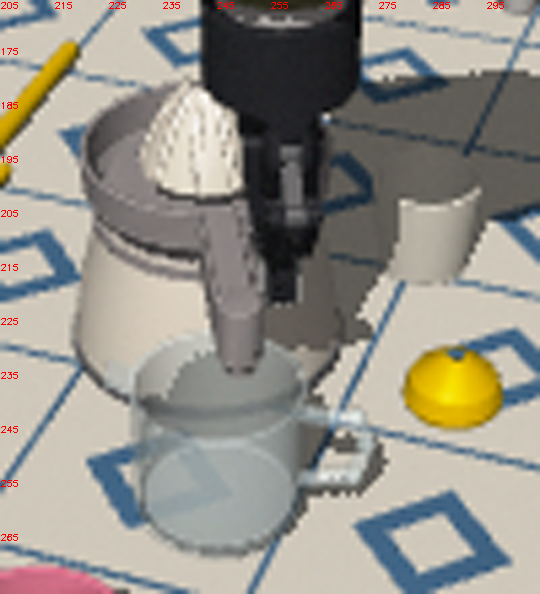

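Jug mouth is centred at about column 246–247 and the nozzle end is at (249.3,233.5), about 116°. It needs about 2.7° more, then I withdraw and check from above.

```bash
python3 - <<'E'
from h import *
c=lambda s:print(s,round(monitor.sense()['clock'],2),monitor.sense()['position'].round(4),np.round(monitor.sense()['contact_force'],2))
p=np.radians(113); env.movel(pt(p,.023,z=.071),velocity=.05,frame=ori(p,2))
env.movel(pt(p,.045,z=.071),velocity=.12)
env.movel(pt(p,.06,z=.16),velocity=.2); 
env.movel(np.r_[.46,-.10,.25],velocity=.25); c('away')
f=grab('side','side4'); t=grab('top','top4')
a=cv2.imread('pics/side4.png')[165:275,205:305]; b=cv2.imread('pics/top4.png')[150:250,170:270]
cv2.imwrite('pics/m6.png',np.hstack([cv2.resize(a,(400,440),interpolation=cv2.INTER_CUBIC),cv2.resize(b,(400,440),interpolation=cv2.INTER_CUBIC)]))
print('top head expected',[proj(t,pt(np.radians(d),0,r=.15,z=.134)).round(1) for d in(116,114,112)])
E
```

```text
away 14.01 [ 0.4598 -0.0991  0.2492] [-0.01  0.33 -0.36]
top head expected [array([195.8, 204. ]), array([195.1, 202.3]), array([194.5, 200.6])]
```

View pics/m6.png

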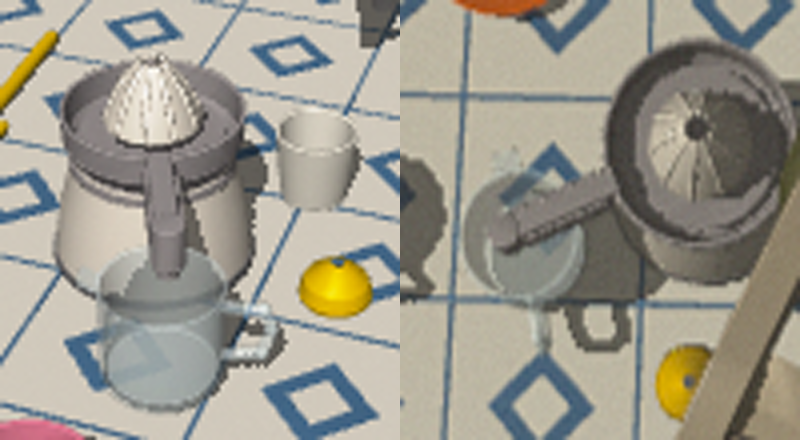

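From above the head is at (196,203), about 115°. From the side the nozzle is at column 247, about 113.5°. That is within about 3 mm tangentially of the jug's centre line, and the jug hasn't moved. Now I press the cone with the guard on.

```bash
python3 - <<'E'
from h import *
c=lambda s:print(s,round(monitor.sense()['clock'],2),monitor.sense()['position'].round(4),np.round(monitor.sense()['contact_force'],2))
q=ori(PJ,2)
env.movel([*AX,.25],velocity=.25,frame=q); env.movel([*AX,.16],velocity=.15); env.hold(.2); c('above')
g=env.movel([*AX,.118],velocity=.03,guard=4); c(('touch',g))
if g:
    g=env.movel([*AX,monitor.sense()['position'][2]-.016],velocity=.015,guard=12); c(('press',g))
    env.hold(.5); c('held')
    grab('side','side5')
    env.hold(.5); c('held')
E
```

```text
above 15.88 [0.5704 0.0246 0.1609] [ 0.15  0.33 -0.59]
('touch', True) 16.88 [0.5699 0.0247 0.1277] [-0.33 -0.78  4.42]
('press', True) 17.43 [0.57   0.0247 0.1233] [-3.3   1.23  6.05]
held 17.93 [0.57   0.0247 0.1232] [-1.66 -0.02  6.48]
held 18.48 [0.57   0.0247 0.1232] [-2.72 -0.36  7.28]
```

The force sits at 6–7 N, so I can't tell whether the cone is on its stop. The clock stands still, so I'll measure the cone's drop by comparing the side pictures.

```bash
python3 - <<'E'
from h import *
A=np.load('pics/side4.npz')['frame'].mean(2).astype(np.float32); f=np.load('pics/side5.npz'); B=f['frame'].mean(2).astype(np.float32)
for (r0,r1,c0,c1) in((186,197,232,250),(188,198,230,244),(205,215,225,240)):
    t=cv2.resize(A[r0:r1,c0:c1],None,fx=8,fy=8,interpolation=cv2.INTER_CUBIC); w=cv2.resize(B[r0-6:r1+6,c0-3:c1+3],None,fx=8,fy=8,interpolation=cv2.INTER_CUBIC)
    m=cv2.matchTemplate(w,t,cv2.TM_CCOEFF_NORMED); _,v,_,l=cv2.minMaxLoc(m); print(round(v,3),l[0]/8-3,l[1]/8-6)
print('px per 10mm',proj(f,[*AX,.162])-proj(f,[*AX,.172]))
cv2.imwrite('pics/m7.png',cv2.resize(cv2.imread('pics/side5.png')[140:275,195:305],None,fx=4.4,fy=4.4,interpolation=cv2.INTER_CUBIC))
E
```

```text
0.916 0.0 3.0
0.97 0.0 3.0
0.995 0.0 0.0
px per 10mm [0.02692433 2.95012585]
```

View pics/m7.png

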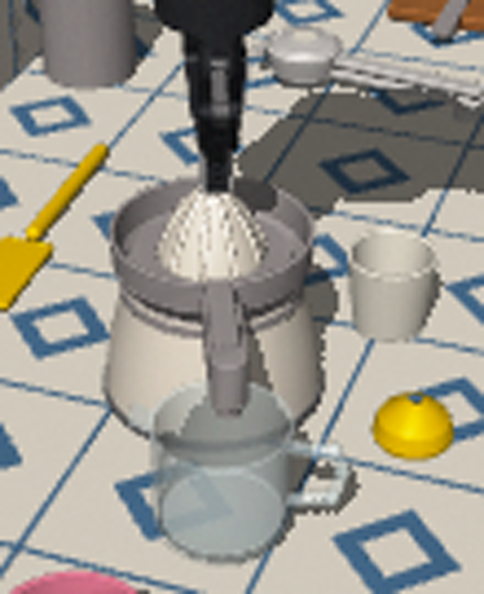

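The cone is down 3.0 px ≈ 10 mm, so it is at or very near the stop. A small guarded extra press will make sure. I'll hold a full second more only if it wasn't seated yet.

```bash
python3 - <<'E'
from h import *
def c(s): m=monitor.sense(); print(s,round(m['clock'],2),m['position'].round(4),np.round(m['contact_force'],2)); return m['position'][2]
z0=c('start'); g=env.movel([*AX,z0-.002],velocity=.02,guard=8); z=c(('more',g))
env.hold(.15 if z0-z<.0006 else .8); c('held')
env.movel([*AX,.18],velocity=.06); c('up')
env.movel([.46,-.10,.27],velocity=.25); env.hold(.3); c('clear')
grab('side','side6'); grab('top','top6')
A,B=[np.load(f'pics/side{i}.npz')['frame'].astype(int) for i in(4,6)]
for n,(r0,r1,c0,c1) in dict(cone=(178,200,225,255),spout=(198,235,238,256),jug=(225,268,228,276),cup=(190,222,272,297),lemon=(226,246,276,300)).items():
    print(n,'mean diff',abs(A-B)[r0:r1,c0:c1].mean().round(2))
E
```

```text
start 18.48 [0.57   0.0247 0.1232] [-2.72 -0.36  7.28]
('more', False) 18.73 [0.5702 0.0247 0.123 ] [-5.33  0.75 15.74]
held 18.88 [0.5702 0.0246 0.123 ] [-6.15  0.47 17.06]
up 20.01 [0.5698 0.0247 0.1795] [0.71 0.24 0.67]
clear 21.22 [ 0.4602 -0.0995  0.2696] [-0.08  0.42  0.1 ]
cone mean diff 0.78
spout mean diff 0.9
jug mean diff 0.84
cup mean diff 0.81
lemon mean diff 0.7
```

```bash
python3 -c "
from h import *
job.hand_in()"
```

```text
the job is handed in; nothing more can be done
```

I pushed the spout round with the shut fingers until its nozzle stood over the clear glass jug. I then pressed the cone fully down, held it about 1.4 s and let it come back up. The job was handed in at about 21 s on the clock, with the robot touching nothing.

**Missed first sweep:** it passed over the spout without moving it. The real fingertip sits about 40 mm above the reported TCP. I measured this in the side picture, corrected the height and repeated the push.

**Nozzle position:** the two cameras disagree slightly, about 115° from above and 113.5° from the side, against 114° for the jug's centre. That is within about 3 mm sideways. Along the spout the nozzle is about 9 mm past the jug's centre, because the spout's length is fixed. It is well inside the 41 mm mouth.

**Cone:** the side picture showed it about 10 mm down. A further 2 mm command moved it only 0.2 mm while the force rose to about 17 N, so it was on its stop.

**Last check:** side pictures from before the press and after the release show no change at the cone, spout, jug, cup or lemon. I did not measure the other things on the counter.

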